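# Demagnetise a pipe flange with the recessed hold-to-run switch

### The arm

A 7-joint arm with a two-finger parallel gripper is mounted at the origin on the work surface. World frame = base frame: x ahead of the robot, y to its left, z up, the work surface at z = 0. Lengths are in m, angles in rad, forces in N, time in s.
With the tool pointing down it reaches from about 0.35 to 0.9 m from the base axis. Payload 8.1 kg.
Tool frame: the origin (TCP) lies at the very end of the fingers, on their centre line; the grasp point (between the pads) lies 19 mm behind it; z points along the fingers, y is the line along which they close (so a half turn about z gives the same grasp; the last joint's range is limited). The gripper opens to 92 mm and grips with 3 to 60 N. Pads are 19 mm wide; open, the fingers measure 130 mm over their backs; the gripper's body (75 mm by 190 mm) begins 47 mm behind the grasp point.
Start: joints at [-1.409, 0.434, 0.025, 1.573, -0.012, 1.134, -0.075], TCP at [0.164, 0.603, 0.227] pointing down, gripper open.
Joint ranges: [-2.62, 2.62], [-0.44, 2.09], [-1.27, 1.32], [0.08, 2.57], [-1.32, 4.46], [0.12, 2], [-2.74, 2.74]. Speed limits (rad/s): [2.22, 2.22, 3.01, 3.01, 3.14, 3.14, 3.14].

### API

Orientations are given as a rotation vector (axis times angle).
In Python, from cell import arm gives the robot as it stands.
- The arm moves only by the tool jog_arm, never from a script. Its argument "rows" is a list of rows, each a list of 3 entries, a list of its own where there are three numbers: the shift along the world's x, y, z in cm, then the turn, a rotation vector about the world's x, y, z in degrees, then the opening, from 0 (shut) to 1 (fully open). A call has 1 to 8 rows; each row is the pose to reach, as a shift and turn from the pose commanded when the call began; what a row does not reach only later rows make up. A row lasts 1/8 s, in which the tool goes at most 62.5 mm and 10.7 degrees, less where a joint would pass 70% of its speed; a pose out of reach is approached as far as the arm can. A call with a gripper value outside its range is refused whole. The fingers move at their own pace and stop on an object; "newtons" is the grip in N (left out, the last holds). Time passes only in rows, so rows that repeat a pose let the fingers close. It gives the time, the measured TCP pose, the force, the opening and the grip force at its end, in the units of the state.
- arm.observe(): the state, without advancing time (a new reading comes with each control period).
- arm.get_image(name): name is "scene" or "top" or "wrist"; returns a dict with "img" (420x560x3 uint8, red, green, blue), "depth" (420x560 float32, m along the optical axis (not along the pixel's ray), 0 where there is no reading), "fx", "fy", "cx", "cy" (pixels), "dist_coeffs" ([k1, k2, p1, p2, k3] as OpenCV has them; the pictures are not rectified), "rvec" (rotation vector, rad) and "tvec" (3), from world to camera coordinates, as OpenCV has them; the wrist camera has in their place "mount" (4x4, takes a point from camera to tool coordinates, whose origin is the TCP and whose axes are the flange's). Camera axes: x right, y down, z forward; pixel columns grow to the right and rows downward; lengths in m; the calibration is good to about 2 mm. A picture is of the moment at which its call begins: read the wrist's pose just before it.
- arm.sign_off(): hands the job in; it is judged then, once.
The state is a dict: "clock": time; "joints": joint angles; "dq": joint speeds; "joint_efforts": joint torques, N m; "position": TCP position; "ee_rot": TCP orientation; "force": force on the tool from outside, world axes, zero at the start; "ft_torque": the same for the moment, N m; "width": opening from 0.0 (shut) to 1.0 (fully open); "gripper_force": force on a finger pad.
Only numpy, scipy, OpenCV 4.12 (cv2) and the standard library are available. Lean on these libraries where they do the work, as an engineer would, in place of code of your own. Each camera call takes 0.05 s, during which the arm holds its last target. There are 200 camera calls.

### The job

First slide the steel pipe flange flat along the bench, without lifting it, until it lies wholly on the round demagnetiser pad. Then draw the long pin punch (the tallest of the three tools) out of the wooden stand, reach its thin end through the hole in the top of the control box and push the recessed switch button right down; finish while still gripping the punch and holding the button down, with the flange still on the pad. Leave the other things on the bench and the other two tools alone.

Things in the scene. Friction and masses are not known exactly. Their poses are not given: they have to be found in the camera images.
- flange: loose steel pipe flange, about 0.7 kg: round disc 90 mm across and 16 mm thick with a hub tube 48 mm across rising from its middle to 40 mm above the bench. Origin: centre of its underside; z up. Starts on the bench nearer the robot than the pad. It slides on the bench with friction and stays where it is left.
- pad: the demagnetiser's round pad, a black rubber disc with a thin bright rim, 120 mm across, set flush in the bench top (fixed, nothing to bump over; the flange slides onto it freely). Origin: its centre, at bench height. The flange lies wholly on it when their centres are within 15 mm.
- unit: control box fixed to the bench, grey sides and a bare metal top, 120 x 120 mm and 90 mm high, with a dial knob (18 mm high), a small lamp and a rocker on the half of the top away from the hole. Origin: centre of its underside; own x from the hole side towards the knob side, z up. It stands to the robot's left or right, the wooden stand on the other side.
- hole (a point): centre of the mouth of the round hole in the box's top face, 90 mm above the bench, 22 mm in diameter, through a plate 10 mm thick; in the box's frame at x = -25 mm, y = 0. The hole is vertical and the box hollow below it.
- switch_top (a point): centre of the top of the grey recessed switch button, 18 mm in diameter, straight below the hole: when up its top is 60 mm above the bench, 30 mm below the hole's mouth. The point moves with the button.
- switch (a joint): travel of the recessed button: 0 up, grows as pushed to 0.006 m fully down; spring-loaded (starts to move at about 1.5 N, about 5 N holds it fully down), comes up when released. Counts as pushed right down above 0.0045 m.
- stand: wooden tool stand fixed to the bench, 60 x 148 mm and 60 mm high, with three vertical holes (10 mm diameter, 50 mm deep) in a row along its own y axis at -48, 0 and +48 mm, one tool upright in each; which tool is in which hole varies. Origin: centre of its underside, z up.
- punch: the long pin punch, loose, about 0.11 kg, 150 mm long: the lower 75 mm is a thin pin of 8 mm diameter, the upper 75 mm a round dark handle of 16 mm diameter. Origin: centre of its lower (thin) end; z up along it towards the handle. It starts upright in the stand with its lower end 10 mm above the bench (in the hole) and its top 160 mm above the bench; it pulls straight up and is clear of the stand after 50 mm.
- punch_tip (a point): the centre of the punch's thin lower end (same point as the origin of punch).
- nailset: shorter pin tool in the same stand, 95 mm long, handle 14 mm across, its top 105 mm above the bench; to be left alone. Origin: centre of its lower end.
- stub: short stub tool in the same stand, head 22 mm across, its top 88 mm above the bench; to be left alone. Origin: centre of its lower end.
- clamp: C-clamp lying flat, about 210 x 100 mm, 16 mm high, to be left alone. Origin: middle of its frame's underside.
- pliers: locking pliers lying flat, 205 mm long, 14 mm high, to be left alone. Origin: underside near the middle.
- brush: hand brush lying down, to be left alone. Origin: underside.
- mug: white mug, 80 mm across and 90 mm high, to be left alone. Origin: centre of its underside.
- angle: offcut of steel angle 150 mm long, 40 mm wide and 40 mm high, to be left alone. Origin: centre of its underside.
- nut: big round nut blank, 38 mm across, 18 mm high, to be left alone. Origin: centre of its underside.
- tin: closed metal tin, 66 mm across, 50 mm high, to be left alone. Origin: centre of its underside.
Mind the look-alikes: they are no part of the job. Leave any yellow look-alike of the flange alone. What is shaped like the punch but blue is not meant.

How it is judged:
By the outcome, as a careful person would: the job done as asked, in the order asked, and still so for the second after the job is handed in, while the arm keeps its last pose, push and grip.
It also fails if it takes over 64 s, if anything falls off the work surface, if the arm or the gripper's body presses on something with over 40 N, if the wrist force passes 120 N, or if a joint passes its speed limit or range.

## Working session

There is one attempt and no reset: what is moved stays moved. The work goes in short steps, Python scripts to look and compute and a tool call to move; the robot and the scene stay as the last step left them, time stands still between calls to the robot, and variables do not carry over. Pictures are saved under pics/ and viewed, at most 10 in all, crops included, and the job is handed in when it is done.

Besides the shell and the picture viewer there is one more tool, called after "Request:" as name(argument=value, ...), one argument or row to a line, values as JSON. jog_arm: Moves the arm, as the interface text tells. Its arguments: {"type":"object","properties":{"rows":{"type":"array","items":{"type":"array"}},"newtons":{"type":"number"}},"required":["rows"]}

```bash
mkdir -p pics; cat > h.py <<'E'
import numpy as np, cv2, pickle
from cell import arm
def snap(n,f):
    s=arm.observe(); d=arm.get_image(n); d['state']=s
    pickle.dump(d,open(f'pics/{f}.pkl','wb')); cv2.imwrite(f'pics/{f}.png',d['img'][:,:,::-1]); return d
def load(f): return pickle.load(open(f'pics/{f}.pkl','rb'))
def cam2w(d):
    if 'mount' in d:
        T=np.eye(4); T[:3,:3]=cv2.Rodrigues(np.array(d['state']['ee_rot'],float))[0]; T[:3,3]=d['state']['position']
        return T@np.array(d['mount'])
    R=cv2.Rodrigues(np.array(d['rvec'],float))[0]; T=np.eye(4); T[:3,:3]=R.T; T[:3,3]=-R.T@np.array(d['tvec'],float).ravel(); return T
def ray(d,u,v):
    K=np.array([[d['fx'],0,d['cx']],[0,d['fy'],d['cy']],[0,0,1]])
    p=cv2.undistortPoints(np.array([[[u,v]]],float),K,np.array(d['dist_coeffs'],float))[0,0]
    return np.array([p[0],p[1],1.])
def atz(d,u,v,z):
    T=cam2w(d); r=T[:3,:3]@ray(d,u,v); o=T[:3,3]; return o+r*(z-o[2])/r[2]
def atd(d,u,v):
    T=cam2w(d); k=d['depth'][int(v),int(u)]; return T[:3,:3]@(ray(d,u,v)*k)+T[:3,3]
def crop(d,f,u0,v0,u1,v1,k): cv2.imwrite(f'pics/{f}.png',cv2.resize(d['img'][v0:v1,u0:u1,::-1],None,fx=k,fy=k,interpolation=cv2.INTER_CUBIC))
E
python3 - <<'E'
from h import *
a=snap('top','top0');b=snap('scene','sc0')
cv2.imwrite('pics/both.png',cv2.resize(np.vstack([a['img'],b['img']])[:,:,::-1],None,fx=.714,fy=.714))
print(arm.observe()); print(cam2w(a)[:3,3],cam2w(b)[:3,3])
E
```

```text
{'clock': 0.1, 'joints': array([-1.40859569,  0.4351485 ,  0.02496652,  1.57402563, -0.01160587,
        1.13399544, -0.07508198]), 'dq': array([ 6.77022543e-04, -2.48615498e-03, -3.76394936e-05, -1.46853467e-03,
       -8.28576849e-04,  1.65780064e-04,  2.61947258e-04]), 'joint_efforts': array([ 3.97872267e-03, -6.69117236e+01,  9.88404639e-01, -3.15142214e+01,
       -6.04995014e-02,  3.76003271e-02,  7.26753296e-05]), 'position': array([0.1634964 , 0.60274969, 0.2260188 ]), 'ee_rot': array([-4.14798878e-01, -3.11401937e+00,  2.24667389e-03]), 'force': array([0.14017093, 0.17470335, 0.39234871]), 'ft_torque': array([-0.00551824,  0.00057141,  0.03374123]), 'gripper_force': 0.0, 'width': 1.0006105492707509}
[ 0.4708678  -0.01427033  0.88840395] [ 1.70841674 -0.28247318  0.94414394]
```

View pics/top0.png

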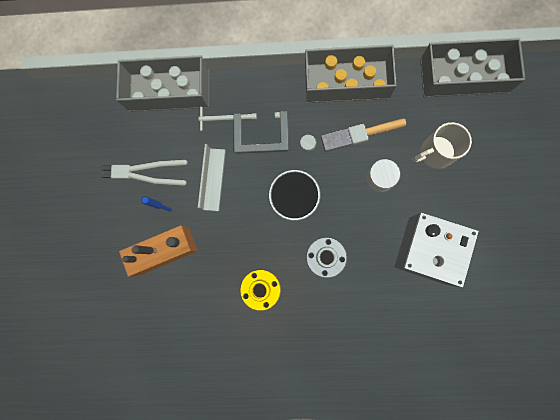

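View pics/sc0.png

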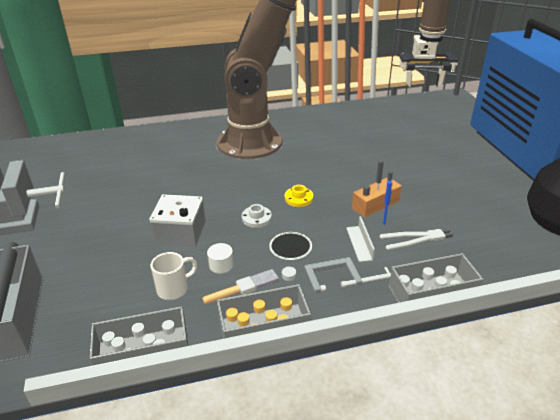

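The top view shows the steel flange at (327,257), with the yellow look-alike at (260,290). The pad is at (294,195), the box at (440,250) with its hole at (438,261), and the stand at (158,250). The scene view shows the blue look-alike standing upright on its own at (388,200), and the dark punch in the stand at about (380,165). I'll confirm this in a crop and measure.

```bash
python3 - <<'E'
from h import *
a=load('top0');b=load('sc0')
A=cv2.resize(a['img'][180:290,100:210,::-1],(396,396),interpolation=cv2.INTER_CUBIC)
B=cv2.resize(b['img'][150:230,340:420,::-1],(396,396),interpolation=cv2.INTER_CUBIC)
cv2.imwrite('pics/c1.png',np.hstack([A,B]))
for n,u,v,z in [('flange hub',327,257,.04),('pad',294.5,194.5,0),('hole',438.5,261,.09),('knob',433,231,.108),('yellow',260,290,.04),('nut',308,142,.018),('tin',385,174,.05)]:
    print(n,atz(a,u,v,z).round(3))
# depth map over region: max height points near stand
T=cam2w(a)
for u0,u1,v0,v1 in [(100,205,190,290)]:
    P=[(u,v,*atd(a,u,v)) for u in range(u0,u1) for v in range(v0,v1) if a['depth'][v,u]>0]
    P=np.array(P); 
    for lo,hi in [(.14,.2),(.097,.115),(.08,.095)]:
        m=(P[:,4]>lo)&(P[:,4]<hi); print(lo,P[m].round(3)[:60:2])
E
```

```text
flange hub [ 0.477 -0.071  0.04 ]
pad [ 0.626 -0.004  0.   ]
hole [ 0.461 -0.293  0.09 ]
knob [ 0.522 -0.281  0.108]
yellow [0.41  0.079 0.04 ]
nut [ 0.746 -0.04   0.018]
tin [ 0.655 -0.206  0.05 ]
0.14 [[1.31e+02 2.49e+02 5.03e-01 3.16e-01 1.59e-01]
 [1.32e+02 2.48e+02 5.05e-01 3.14e-01 1.58e-01]
 [1.32e+02 2.50e+02 5.01e-01 3.14e-01 1.59e-01]
 [1.33e+02 2.46e+02 5.09e-01 3.12e-01 1.58e-01]
 [1.33e+02 2.48e+02 5.05e-01 3.11e-01 1.60e-01]
 [1.33e+02 2.50e+02 5.01e-01 3.10e-01 1.61e-01]
 [1.33e+02 2.52e+02 4.97e-01 3.11e-01 1.59e-01]
 [1.34e+02 2.47e+02 5.07e-01 3.09e-01 1.61e-01]
 [1.34e+02 2.49e+02 5.03e-01 3.10e-01 1.58e-01]
 [1.34e+02 2.51e+02 4.99e-01 3.09e-01 1.59e-01]
 [1.34e+02 2.53e+02 4.95e-01 3.09e-01 1.59e-01]
 [1.35e+02 2.47e+02 5.07e-01 3.08e-01 1.59e-01]
 [1.35e+02 2.49e+02 5.03e-01 3.08e-01 1.59e-01]
 [1.35e+02 2.51e+02 4.99e-01 3.07e-01 1.61e-01]
 [1.35e+02 2.53e+02 4.95e-01 3.08e-01 1.58e-01]
 [1.36e+02 2.46e+02 5.09e-01 3.05e-01 1.61e-01]
 [1.36e+02 2.48e+02 5.05e-01 3.05e-01 1.59e-01]
 [1.36e+02 2.50e+02 5.01e-01 3.05e-01 1.60e-01]
 [1.36e+02 2.52e+02 4.97e-01 3.06
[... 2736 characters left out ...]
5.03e-01 3.00e-01 9.20e-02]
 [1.52e+02 2.52e+02 4.98e-01 3.02e-01 8.70e-02]
 [1.56e+02 2.07e+02 5.94e-01 2.93e-01 9.10e-02]
 [1.57e+02 2.08e+02 5.94e-01 2.95e-01 8.10e-02]
 [1.58e+02 2.06e+02 5.96e-01 2.89e-01 9.20e-02]
 [1.59e+02 2.02e+02 6.06e-01 2.89e-01 8.60e-02]
 [1.59e+02 2.04e+02 6.01e-01 2.87e-01 9.00e-02]
 [1.59e+02 2.06e+02 5.97e-01 2.88e-01 8.70e-02]
 [1.60e+02 2.03e+02 6.04e-01 2.88e-01 8.10e-02]
 [1.60e+02 2.05e+02 6.00e-01 2.87e-01 8.40e-02]
 [1.66e+02 2.39e+02 5.25e-01 2.73e-01 8.50e-02]
 [1.66e+02 2.41e+02 5.21e-01 2.72e-01 8.70e-02]
 [1.66e+02 2.43e+02 5.17e-01 2.72e-01 8.90e-02]
 [1.67e+02 2.38e+02 5.27e-01 2.70e-01 8.70e-02]
 [1.67e+02 2.40e+02 5.23e-01 2.70e-01 8.70e-02]]
```

View pics/c1.png

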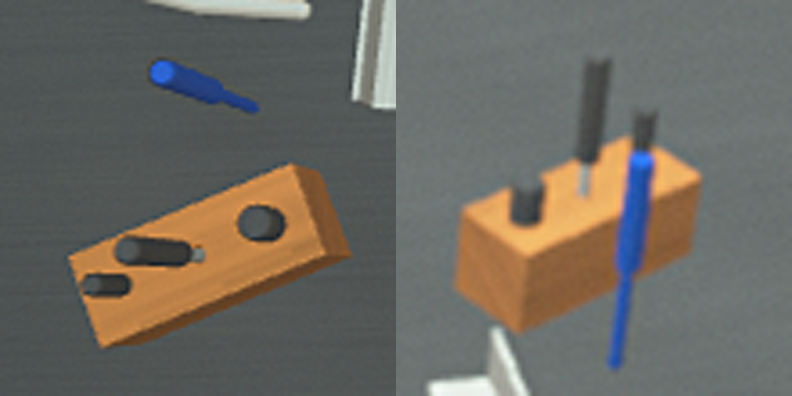

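Two things could be the punch: the dark tall tool in the stand's middle hole (top view 136,249) and the free-standing blue one (147,200). The dark one is meant: its top measures 160 mm, it stands in the stand, and blue is ruled out. For the flange I take the grey steel one at (327,257), not the yellow one at (260,290).

I'll start with the flange.

Request:
jog_arm(
  rows=[
    [[8,-10,0],[0,0,0],1],
    [[13,-17,0],[0,0,0],1],
    [[18,-23,0],[0,0,0],1],
    [[21,-29,0],[0,0,0],1],
    [[24,-35,0],[0,0,0],1],
    [[26,-41,0],[0,0,0],1],
    [[27,-46,0],[0,0,0],1],
    [[28,-52,0],[0,0,0],1],
  ],
)

```text
clock: 1.1
position: [0.4156, 0.1739, 0.2267]
ee_rot: [0.415, 3.114, 0.0]
force: [1.3, 0.4, 0.3]
width: 0.998
gripper_force: 0.0
```

Request:
jog_arm(
  rows=[
    [[1,-5,0],[0,0,0],1],
    [[2,-10,0],[0,0,0],1],
    [[3.4,-15.4,0],[0,0,0],1],
    [[3.4,-15.4,0],[0,0,0],1],
    [[3.4,-15.4,0],[0,0,0],1],
    [[3.4,-15.4,0],[0,0,0],1],
  ],
)

```text
clock: 1.85
position: [0.4488, 0.0233, 0.2266]
ee_rot: [-0.411, -3.114, -0.0]
force: [-0.4, -0.3, -0.4]
width: 0.998
gripper_force: 0.0
```

```bash
python3 - <<'E'
from h import *
d=snap('wrist','w1'); s=d['state']; print({k:s[k] for k in('clock','position','ee_rot','joints')})
P=np.array([(u,v,*atd(d,u,v)) for u in range(0,560,2) for v in range(0,420,2) if d['depth'][v,u]>0])
for lo,hi in [(.035,.046),(.011,.021)]:
    m=(P[:,4]>lo)&(P[:,4]<hi)&(abs(P[:,2]-.477)<.08)&(abs(P[:,3]+.071)<.08)
    q=P[m]; print(m.sum(), cv2.minEnclosingCircle(q[:,2:4].astype(np.float32)), q[:,2:5].mean(0))
E
```

```text
{'clock': 1.85, 'position': array([0.44880689, 0.02331131, 0.22658424]), 'ee_rot': array([-4.11462198e-01, -3.11410217e+00, -3.28704178e-04]), 'joints': array([-0.4935983 ,  0.14172808,  0.36869439,  2.0014444 , -0.06055717,
        1.00901484,  1.21208685])}
193 ((0.4772084653377533, -0.07045089453458786), 0.02257240004837513) [ 0.47541975 -0.06919452  0.03953192]
1041 ((0.4768312871456146, -0.07105206698179245), 0.045151978731155396) [ 0.47395831 -0.06818855  0.01637864]
```

View pics/w1.png

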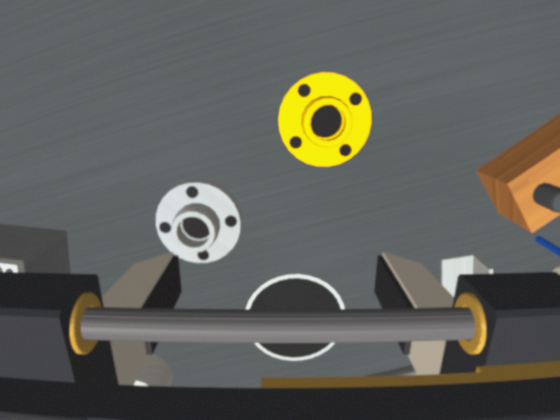

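The wrist view shows the steel flange at (198,222) and the pad rim at (295,317). Depth puts the flange centre at (0.477, -0.071), which agrees with the top view. I'll go over it and down around the hub.

Request:
jog_arm(
  rows=[
    [[2.8,-5,0],[0,0,0],1],
    [[2.8,-9.4,-3],[0,0,0],1],
    [[2.8,-9.4,-8],[0,0,0],1],
    [[2.8,-9.4,-13],[0,0,0],1],
    [[2.8,-9.4,-17],[0,0,0],1],
    [[2.8,-9.4,-19.5],[0,0,0],1],
    [[2.8,-9.4,-20.4],[0,0,0],1],
    [[2.8,-9.4,-20.4],[0,0,0],1],
  ],
)

```text
clock: 2.9
position: [0.4771, -0.0715, 0.0227]
ee_rot: [-0.414, -3.114, -0.0]
force: [0.6, 0.0, 0.8]
width: 1.0
gripper_force: 0.0
```

Request:
jog_arm(
  rows=[
    [[0,0,0],[0,0,0],0.45],
    [[0,0,0],[0,0,0],0.45],
    [[0,0,0],[0,0,0],0.45],
    [[0,0,0],[0,0,0],0.45],
    [[0,0,0],[0,0,0],0.45],
    [[0,0,0],[0,0,0],0.45],
    [[0,0,0],[0,0,0],0.45],
    [[0,0,0],[0,0,0],0.45],
  ],
  newtons=10,
)

```text
clock: 3.9
position: [0.4772, -0.0717, 0.0228]
ee_rot: [0.415, 3.114, 0.001]
force: [-0.0, 2.8, 3.5]
width: 0.509
gripper_force: 10.0
```

Request:
jog_arm(
  rows=[
    [[1,0.4,0],[0,0,0],0.45],
    [[2.5,1.1,0],[0,0,0],0.45],
    [[4,1.8,0],[0,0,0],0.45],
    [[5.5,2.5,0],[0,0,0],0.45],
    [[7,3.1,0],[0,0,0],0.45],
    [[8.5,3.8,0],[0,0,0],0.45],
    [[10,4.5,0],[0,0,0],0.45],
    [[11.5,5.2,0],[0,0,0],0.45],
  ],
)

```text
clock: 4.9
position: [0.5897, -0.022, 0.0224]
ee_rot: [-0.417, -3.109, 0.004]
force: [-8.6, -4.5, 8.8]
width: 0.508
gripper_force: 10.0
```

Request:
jog_arm(
  rows=[
    [[1.5,0.7,0],[0,0,0],0.45],
    [[2.6,1.2,0],[0,0,0],0.45],
    [[3.4,1.6,0],[0,0,0],0.45],
    [[3.4,1.6,0],[0,0,0],0.45],
    [[3.4,1.6,0],[0,0,0],0.45],
  ],
)

```text
clock: 5.52
position: [0.6254, -0.0052, 0.0225]
ee_rot: [-0.416, -3.113, 0.002]
force: [-3.4, -3.1, 2.1]
width: 0.505
gripper_force: 10.0
```

Request:
jog_arm(
  rows=[
    [[0,0,0],[0,0,0],1],
    [[0,0,0],[0,0,0],1],
    [[0,0,0],[0,0,0],1],
    [[0,0,0],[0,0,0],1],
    [[0,0,2],[0,0,0],1],
    [[0,0,8],[0,0,0],1],
    [[0,0,14],[0,0,0],1],
    [[0,0,20],[0,0,0],1],
  ],
)

```text
clock: 6.52
position: [0.6259, -0.0043, 0.2263]
ee_rot: [0.415, 3.113, 0.0]
force: [1.2, -0.1, -0.1]
width: 1.003
gripper_force: 0.0
```

Request:
jog_arm(
  rows=[
    [[-3,5,2],[0,0,0],1],
    [[-6,10,4],[0,0,-10],1],
    [[-9,15,4],[0,0,-20],1],
    [[-13,21,4],[0,0,-30],1],
    [[-16,25,4],[0,0,-40],1],
    [[-18,28,4],[0,0,-51],1],
    [[-18,28,4],[0,0,-51],1],
    [[-18,28,4],[0,0,-51],1],
  ],
)

```text
clock: 7.52
position: [0.4465, 0.2754, 0.2637]
ee_rot: [1.713, 2.633, 0.002]
force: [-0.2, -0.4, 0.9]
width: 1.0
gripper_force: 0.0
```

```bash
python3 - <<'E'
from h import *
t=snap('top','top1'); d=snap('wrist','w2'); s=d['state']; print({k:s[k] for k in('clock','position','ee_rot','joints')})
cv2.imwrite('pics/m2.png',np.hstack([cv2.resize(t['img'][150:270,230:380,::-1],(400,320)),cv2.resize(d['img'][:,:,::-1],(400,300)).copy() if 0 else cv2.copyMakeBorder(cv2.resize(d['img'][:,:,::-1],(400,300)),0,20,0,0,0)]))
P=np.array([(u,v,*atd(t,u,v)) for u in range(240,360) for v in range(140,280) if t['depth'][v,u]>0])
m=(P[:,4]>.01)&(P[:,4]<.05)&(np.hypot(P[:,2]-.626,P[:,3]+.004)<.075); q=P[m]; print('flange',m.sum(),cv2.minEnclosingCircle(q[:,2:4].astype(np.float32)))
P=np.array([(u,v,*atd(d,u,v)) for u in range(560) for v in range(420) if d['depth'][v,u]>0])
m=(P[:,4]>.152)&(P[:,4]<.168)&(np.hypot(P[:,2]-.502,P[:,3]-.308)<.03); q=P[m]; print('punch',m.sum(),q.mean(0) if m.sum() else 0,cv2.minEnclosingCircle(q[:,2:4].astype(np.float32)) if m.sum() else 0)
E
```

```text
{'clock': 7.575, 'position': array([0.4468289 , 0.27481453, 0.26356052]), 'ee_rot': array([1.71457643e+00, 2.63167855e+00, 1.31898966e-03]), 'joints': array([-1.08532439,  0.24958225,  0.54408065,  1.79581123, -0.14132512,
        1.1338611 , -0.07916317])}
flange 1157 ((0.6238768100738525, -0.004190871026366949), 0.04517719894647598)
punch 371 [3.63592992e+02 1.95412399e+02 5.01141717e-01 3.07875423e-01
 1.58965252e-01] ((0.502592146396637, 0.30728474259376526), 0.00811819639056921)
```

View pics/m2.png

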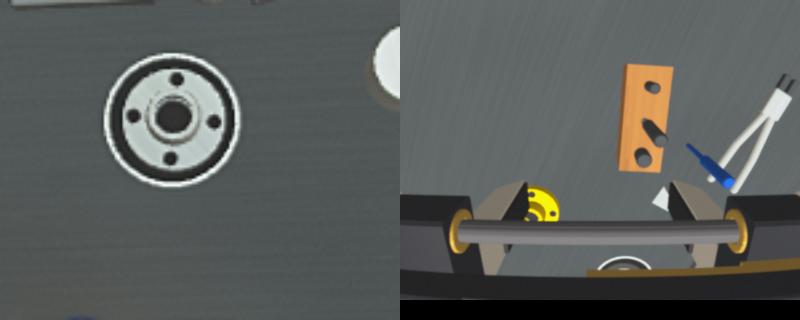

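The flange sits centred inside the pad rim, about 2 mm off. The wrist view shows the stand's row upright in the picture, with the punch in the middle at about (655,132) and the closing line across the row. Next I grasp the punch.

Request:
jog_arm(
  rows=[
    [[5.5,3.2,0],[0,0,0],1],
    [[5.5,3.2,0],[0,0,0],1],
    [[5.5,3.2,-4],[0,0,0],1],
    [[5.5,3.2,-8],[0,0,0],1],
    [[5.5,3.2,-12],[0,0,0],1],
    [[5.5,3.2,-14.7],[0,0,0],1],
    [[5.5,3.2,-14.7],[0,0,0],1],
    [[5.5,3.2,-14.7],[0,0,0],0.5],
  ],
)

```text
clock: 8.62
position: [0.5021, 0.3075, 0.1171]
ee_rot: [1.716, 2.631, 0.002]
force: [0.5, 0.7, -0.1]
width: 0.932
gripper_force: 0.0
```

Request:
jog_arm(
  rows=[
    [[0,0,0],[0,0,0],0.3],
    [[0,0,0],[0,0,0],0.05],
    [[0,0,0],[0,0,0],0.05],
    [[0,0,0],[0,0,0],0.05],
    [[0,0,0],[0,0,0],0.05],
    [[0,0,0],[0,0,0],0.05],
    [[0,0,0],[0,0,0],0.05],
    [[0,0,0],[0,0,0],0.05],
  ],
  newtons=30,
)

```text
clock: 9.62
position: [0.501, 0.308, 0.1157]
ee_rot: [1.715, 2.632, -0.0]
force: [0.9, -0.1, -0.0]
width: 0.169
gripper_force: 30.0
```

Request:
jog_arm(
  rows=[
    [[0,0,1.5],[0,0,0],0.05],
    [[0,0,4],[0,0,0],0.05],
    [[0,0,8],[0,0,0],0.05],
    [[0,0,12],[0,0,0],0.05],
    [[0,-2,15],[0,0,0],0.05],
    [[0,-6,17],[0,0,0],0.05],
    [[-1,-10,17],[0,0,0],0.05],
    [[-1,-15,17],[0,0,0],0.05],
  ],
  newtons=40,
)

```text
clock: 10.62
position: [0.4904, 0.1572, 0.2869]
ee_rot: [-1.713, -2.633, -0.002]
force: [1.1, -0.4, -0.6]
width: 0.168
gripper_force: 40.0
```

Request:
jog_arm(
  rows=[
    [[-1,-5,0],[0,0,0],0.05],
    [[-1,-10,0],[0,0,0],0.05],
    [[-2,-15,0],[0,0,0],0.05],
    [[-2,-20,0],[0,0,0],0.05],
    [[-3,-25,0],[0,0,0],0.05],
    [[-3,-30,0],[0,0,0],0.05],
    [[-3,-33,0],[0,0,0],0.05],
    [[-3,-33,0],[0,0,0],0.05],
  ],
)

```text
clock: 11.62
position: [0.4602, -0.1747, 0.2867]
ee_rot: [1.721, 2.627, -0.0]
force: [-0.1, 0.9, -0.3]
width: 0.168
gripper_force: 40.0
```

```bash
python3 - <<'E'
from h import *
d=snap('wrist','w3'); t=snap('top','top2'); s=d['state']; print({k:s[k] for k in('clock','position','ee_rot','joints','width','gripper_force')})
cv2.imwrite('pics/m3.png',np.hstack([cv2.resize(d['img'][:,:,::-1],(400,300)),cv2.resize(t['img'][180:300,370:530,::-1],(400,300))]))
E
```

```text
{'clock': 11.625, 'position': array([ 0.46024311, -0.17474453,  0.28667407]), 'ee_rot': array([ 1.72132332e+00,  2.62697535e+00, -1.71175510e-04]), 'joints': array([-0.43180638,  0.18845098,  0.8268925 ,  1.84254815, -0.14973356,
        1.17376888,  0.85501223]), 'width': 0.16822135066215915, 'gripper_force': 39.99489284267838}
```

View pics/m3.png

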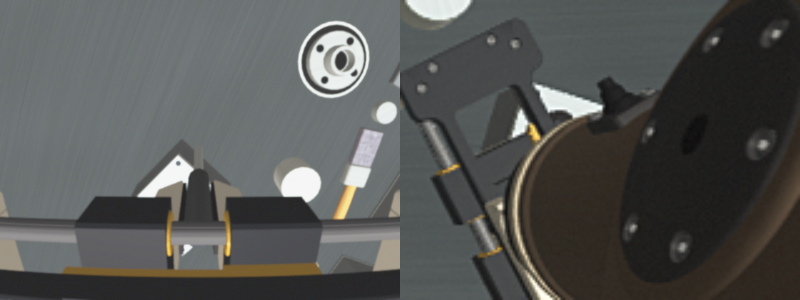

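The wrist view shows the punch upright in the grip at (200,165), the flange on the pad at (335,60), and the box below. The box is the only remaining unknown, so I'll take one closer look at the hole in the pictures from before the move.

```bash
python3 - <<'E'
from h import *
a=load('top0'); b=load('sc0')
A=cv2.resize(a['img'][205:295,395:485,::-1],(400,400),interpolation=cv2.INTER_CUBIC)
B=cv2.resize(b['img'][185:235,145:215,::-1],(400,286),interpolation=cv2.INTER_CUBIC)
cv2.imwrite('pics/c4.png',np.hstack([A,cv2.copyMakeBorder(B,0,114,0,0,0)]))
# box top outline from depth
P=np.array([(u,v,*atd(a,u,v)) for u in range(390,490) for v in range(200,300) if a['depth'][v,u]>0])
q=P[(P[:,4]>.083)&(P[:,4]<.097)]; r=cv2.minAreaRect(q[:,2:4].astype(np.float32)); print(r, q[:,4].mean())
E
```

```text
((0.4855988025665283, -0.30014166235923767), (0.12209565192461014, 0.1206446960568428), 69.50907135009766) 0.09075229637639903
```

View pics/c4.png

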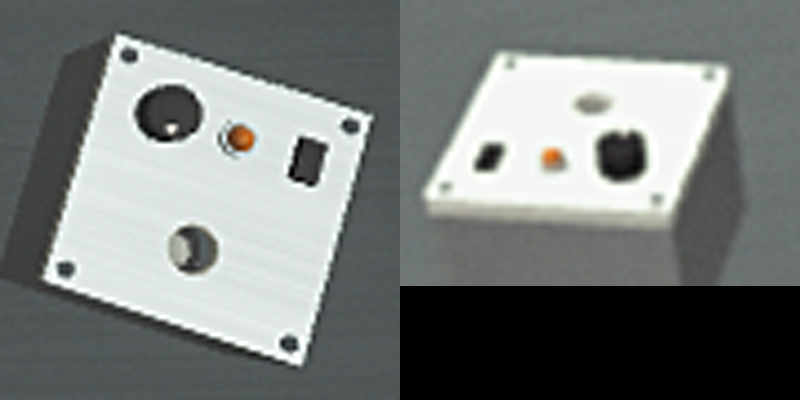

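In the crop the hole is at (193,249), i.e. top pixel (438.4,261), so (0.461, -0.2925). The box outline from depth gives (0.462, -0.291), which agrees. I'll move over the hole and descend.

Request:
jog_arm(
  rows=[
    [[0.1,-4,0],[0,0,0],0.05],
    [[0.1,-8,0],[0,0,0],0.05],
    [[0.1,-11.7,0],[0,0,0],0.05],
    [[0.1,-11.7,0],[0,0,0],0.05],
    [[0.1,-11.7,0],[0,0,0],0.05],
    [[0.1,-11.7,-4],[0,0,0],0.05],
    [[0.1,-11.7,-7.5],[0,0,0],0.05],
    [[0.1,-11.7,-7.5],[0,0,0],0.05],
  ],
)

```text
clock: 12.72
position: [0.4614, -0.286, 0.209]
ee_rot: [-1.709, -2.63, -0.0]
force: [0.2, -0.3, 0.1]
width: 0.168
gripper_force: 40.0
```

Request:
jog_arm(
  rows=[
    [[0,0,-0.5],[0,0,0],0.05],
    [[0,0,-1],[0,0,0],0.05],
    [[0,0,-1.5],[0,0,0],0.05],
    [[0,0,-1.5],[0,0,0],0.05],
    [[0,0,-1.5],[0,0,0],0.05],
  ],
)

```text
clock: 13.35
position: [0.4621, -0.2891, 0.1959]
ee_rot: [1.715, 2.632, -0.0]
force: [0.9, -0.0, -1.2]
width: 0.166
gripper_force: 40.0
```

Request:
jog_arm(
  rows=[
    [[0,0,0.3],[0,0,0],0.05],
    [[0,0,0.3],[0,0,0],0.05],
    [[0,0,0.3],[0,0,0],0.05],
  ],
)

```text
clock: 13.72
position: [0.4621, -0.289, 0.1988]
ee_rot: [1.715, 2.632, 0.0]
force: [0.9, -0.3, -1.6]
width: 0.166
gripper_force: 40.0
```

Request:
jog_arm(
  rows=[
    [[-0.1,-0.3,0],[0,0,0],0.05],
    [[-0.1,-0.3,-0.3],[0,0,0],0.05],
    [[-0.1,-0.3,-0.8],[0,0,0],0.05],
    [[-0.1,-0.3,-1.4],[0,0,0],0.05],
    [[-0.1,-0.3,-2],[0,0,0],0.05],
    [[-0.1,-0.3,-2.5],[0,0,0],0.05],
    [[-0.1,-0.3,-2.5],[0,0,0],0.05],
  ],
)

```text
clock: 14.6
position: [0.4608, -0.2919, 0.1733]
ee_rot: [-1.715, -2.631, 0.0]
force: [-0.8, 1.3, -0.1]
width: 0.167
gripper_force: 40.0
```

Request:
jog_arm(
  rows=[
    [[0,0,-0.4],[0,0,0],0.05],
    [[0,0,-0.7],[0,0,0],0.05],
    [[0,0,-0.9],[0,0,0],0.05],
    [[0,0,-1.1],[0,0,0],0.05],
    [[0,0,-1.1],[0,0,0],0.05],
  ],
)

```text
clock: 15.22
position: [0.4615, -0.2925, 0.1635]
ee_rot: [1.715, 2.631, 0.001]
force: [0.1, 0.3, 8.4]
width: 0.169
gripper_force: 40.0
```

Request:
jog_arm(
  rows=[
    [[0,0,-0.1],[0,0,0],0.05],
    [[0,0,-0.2],[0,0,0],0.05],
    [[0,0,-0.2],[0,0,0],0.05],
    [[0,0,-0.2],[0,0,0],0.05],
  ],
)

```text
clock: 15.72
position: [0.4621, -0.2932, 0.163]
ee_rot: [1.714, 2.629, 0.002]
force: [-2.7, 2.0, 23.6]
width: 0.164
gripper_force: 40.0
```

The push stops about 3 mm higher than I expected. I'll back off in small steps and read the force profile, to tell the button's spring from something rigid.

Request:
jog_arm(
  rows=[
    [[0,0,0.3],[0,0,0],0.05],
    [[0,0,0.3],[0,0,0],0.05],
    [[0,0,0.3],[0,0,0],0.05],
  ],
)

```text
clock: 16.1
position: [0.4613, -0.2921, 0.1638]
ee_rot: [1.715, 2.632, -0.0]
force: [0.4, -0.4, 3.5]
width: 0.165
gripper_force: 40.0
```

Request:
jog_arm(
  rows=[
    [[0,0,0.2],[0,0,0],0.05],
    [[0,0,0.2],[0,0,0],0.05],
    [[0,0,0.2],[0,0,0],0.05],
  ],
)

```text
clock: 16.48
position: [0.4612, -0.292, 0.1657]
ee_rot: [1.715, 2.632, -0.0]
force: [0.0, -0.9, 2.5]
width: 0.165
gripper_force: 40.0
```

Request:
jog_arm(
  rows=[
    [[0,0,0.2],[0,0,0],0.05],
    [[0,0,0.2],[0,0,0],0.05],
    [[0,0,0.2],[0,0,0],0.05],
  ],
)

```text
clock: 16.85
position: [0.4611, -0.292, 0.1677]
ee_rot: [1.715, 2.632, 0.0]
force: [1.1, -0.4, 2.0]
width: 0.165
gripper_force: 40.0
```

Request:
jog_arm(
  rows=[
    [[0,0,0.2],[0,0,0],0.05],
    [[0,0,0.2],[0,0,0],0.05],
    [[0,0,0.2],[0,0,0],0.05],
  ],
)

```text
clock: 17.23
position: [0.4607, -0.2918, 0.1696]
ee_rot: [-1.715, -2.631, -0.0]
force: [-0.4, 0.4, 1.0]
width: 0.168
gripper_force: 40.0
```

The force drops smoothly from 3.5 N to about 1 N over 6 mm, so this is the button's spring with its stop at TCP z of about 0.163. I'll push down again and hold.

Request:
jog_arm(
  rows=[
    [[0,0,-0.3],[0,0,0],0.05],
    [[0,0,-0.6],[0,0,0],0.05],
    [[0,0,-0.75],[0,0,0],0.05],
    [[0,0,-0.8],[0,0,0],0.05],
    [[0,0,-0.8],[0,0,0],0.05],
    [[0,0,-0.8],[0,0,0],0.05],
  ],
)

```text
clock: 17.98
position: [0.4615, -0.2927, 0.1631]
ee_rot: [1.715, 2.63, 0.001]
force: [-4.1, 2.5, 19.5]
width: 0.169
gripper_force: 40.0
```

Request:
jog_arm(
  rows=[
    [[0,0,0],[0,0,0],0.05],
    [[0,0,0],[0,0,0],0.05],
    [[0,0,0],[0,0,0],0.05],
    [[0,0,0],[0,0,0],0.05],
  ],
)

```text
clock: 18.48
position: [0.4615, -0.2927, 0.1631]
ee_rot: [1.714, 2.63, 0.001]
force: [-3.5, 1.4, 19.5]
width: 0.168
gripper_force: 40.0
```

```bash
python3 - <<'E'
from h import *
b=snap('scene','sc2'); cv2.imwrite('pics/sc2c.png',cv2.resize(b['img'][60:340,80:480,::-1],(800,560))); s=arm.observe(); print(s['clock'],s['position'],s['force'],s['width'],s['gripper_force'])
E
```

```text
18.525 [ 0.4614864  -0.29267026  0.1631097 ] [-3.02630297  2.22152293 18.88055122] 0.16179921119158555 40.023840882035984
```

View pics/sc2c.png

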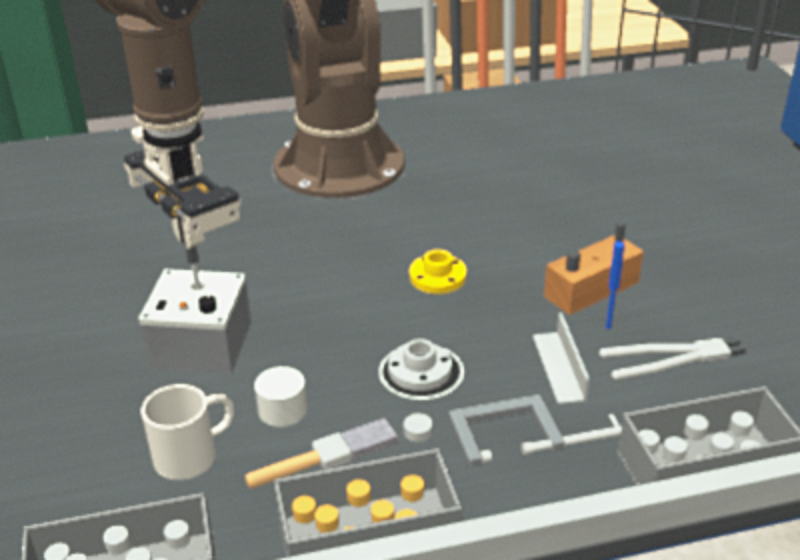

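The scene crop shows the punch in the hole at (196,280), the flange on the pad at (420,368), and everything else where it was. The push is steady at about 19 N against the stop, so I'm handing in.

```bash
python3 -c "
from cell import arm
print(arm.sign_off())"
```

```text
the job is handed in; nothing more can be done
None
```

Job handed in at about 18.5 s: the flange lies about 2 mm from the pad's centre, and the gripped punch holds the switch button against its stop at about 19 N; button travel was judged from the force readings, not seen directly.

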